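# Seat the finned tube block in the bench cooler

### The job

Pick up the aluminium tube block that has three fins underneath and set it, upright, onto the black bench cooler so that its three fins slide down into the three gaps between the cooler's four fins, fully home and centred on the cooler. Lower it in, do not drop it, and leave the tube block with only two, thicker fins where it is.

Things in the scene. Friction and masses are not known exactly. Their poses are not given: they have to be found in the camera images.
- block_three: Loose block to seat, 0.45 kg: 3 aluminium fins along its x, each 110 x 8 thick x 32 mm deep, centred at y = -40, 0, +40; on them a plate 72 (x) x 96 (y) x 10 with tube holes (fin ends show 19 mm beyond it); on top a black grip bar 60 (x) x 20 (y), 42 to 84 mm above the fin tips: grasp from above across its 20 mm. Origin: underside centre, at fin-tip level, z up. Half-turn symmetric.
- cooler: Fixed black housing 170 (x) x 160 (y) x 45 mm high; on its flat top 4 upright aluminium fins along its x, each 110 x 8 thick x 28 mm tall, at y = -60, -20, +20, +60: 3 gaps 32 wide, open-ended, centred at y = -40, 0, +40. Origin: underside centre on the bench, z up. A block fully home has its fin tips on the housing top, 45 mm above this origin, its plate 4 mm clear of these fins.
- block_two: Another loose tube block, to be left alone: same plate and grip bar, but only two fins, 18 mm thick and 110 mm long, with centres at y = -26 and +26 mm. Origin: underside centre at the fin tips; 84 mm tall overall.
There are look-alikes about, which are no part of the job. What is shaped like the block_three but blue or pink is not meant.

How it is judged:
By the outcome, as a careful person would: the job done as asked, in the order asked, and still so for the second after the job is handed in, with the robot touching nothing.
It also fails if it takes over 38 s, if anything falls off the work surface, if the arm or the gripper's body presses on something with over 40 N, if the wrist force passes 120 N, or if a joint passes its speed limit or range.

### The arm

A 6-joint arm with a two-finger parallel gripper is mounted at the origin on the work surface. World frame = base frame: x ahead of the robot, y to its left, z up, the work surface at z = 0. Lengths are in m, angles in degrees, forces in N, time in s.
With the tool pointing down it reaches from about 0.425 to 0.925 m from the base axis. Payload 12.5 kg.
Tool frame: the origin (TCP) lies at the very end of the fingers, on their centre line; the grasp point (between the pads) lies 19 mm behind it; z points along the fingers, y is the direction in which the jaws open and shut (so a half turn about z gives the same grasp; the last joint's range is limited). The gripper opens to 85 mm and grips with 20 to 120 N. Pads are 22 mm wide; open, the fingers measure 114 mm over their backs; the gripper's body (76 mm by 85 mm) begins 54 mm behind the grasp point. The pads swing forward as they close: fully open they stand 13 mm farther back than shut.
Start: joints at [63.85, 28.126, 89.318, -0, 62.55, -6.05], TCP at [0.215, 0.587, 0.231] pointing down, gripper open.
Joint ranges: [-177.58, 177.58], [-47.91, 125.51], [2.72, 160], [-65.01, 245.01], [3.68, 167.84], [-153.87, 153.87]. Speed limits (degrees/s): [127.2, 127.2, 159.86, 180, 180, 180].

### API

Orientations are given as [roll, pitch, yaw] about the fixed x, y, z axes, in that order (R = Rz(yaw) Ry(pitch) Rx(roll)).
In Python, from workcell import robot, optics, workorder gives the robot as it stands.
- The arm moves only by the tool play_rows, never from a script. Its argument "increments" is a list of rows, each an object with "gripper": the finger opening in mm, from 0 to 85.4; "delta_pos": the shift along the tool's x, y, z in mm, a list of three; "roll": the turn about the tool's z in degrees. In form: [{"gripper": gripper, "delta_pos": [tx, ty, tz], "roll": roll}, ...]. A call has 1 to 8 rows; each row is the pose to reach, as a shift and turn from the pose measured when the call began, along the tool's axes at that moment; what a row does not reach only later rows make up. A row lasts 1/12 s, in which the tool goes at most 41.7 mm and 7.16 degrees, less where a joint would pass 70% of its speed; a pose out of reach is approached as far as the arm can. A call with a gripper value outside its range is refused whole. The fingers move at their own pace and stop on an object; the grip force is fixed at half the most. Time passes only in rows, so rows that repeat a pose let the fingers close. It gives the time, the measured TCP pose, the force and the opening at its end, in the units of the state.
- robot.sense(): the state, without advancing time (a new reading comes with each control period).
- optics.get_image(name): name is "side" or "top"; returns a dict with "img" (480x640x3 uint8, blue, green, red), "fx", "fy", "cx", "cy" (pixels), "k1" (the pictures are not rectified: a ray, as slopes to the right and down, at radius r is drawn at 1 + k1 r^2 times it, then the intrinsics apply), "view" (4x4, takes a point from world to camera coordinates). Camera axes: x right, y up, looking along -z (the intrinsics and any distortion apply to the point x, -y, -z); pixel columns grow to the right and rows downward; lengths in m; the calibration is good to about 2 mm. A picture is of the moment at which its call begins. There is no depth.
- workorder.finish_job(): hands the job in, once; it reports no verdict.
The state is a dict: "t": time; "joint_pos": joint angles; "qvel": joint speeds; "tau": joint torques, N m; "tool_pos": TCP position; "orientation": TCP orientation; "ft_force": force on the tool from outside, world axes, zero at the start; "ft_torque": the same for the moment, N m; "finger_gap": finger opening in m.
Only numpy, scipy, OpenCV 4.12 (cv2) and the standard library are available. Lean on these libraries where they do the work, as an engineer would, in place of code of your own. Each camera call takes 0.05 s, during which the arm holds its last target. There are 200 camera calls.

## Working session

There is one attempt and no reset: what is moved stays moved. The work goes in short steps, Python scripts to look and compute and a tool call to move; the robot and the scene stay as the last step left them, time stands still between calls to the robot, and variables do not carry over. Pictures are saved under pics/ and viewed, about 8 in all and at most 12, crops included, and the job is handed in when it is done.

Besides the shell and the picture viewer there is one more tool, called after "Request:" by a JSON object that holds its "method" and its "body". play_rows: Moves the arm, as the interface text tells. Its arguments: {"type":"object","properties":{"increments":{"type":"array"}},"required":["increments"]}

```bash
mkdir -p pics
python3 - <<'E'
from workcell import robot, optics
import cv2,numpy as np
s=robot.sense();print(s)
for n in("top","side"):
    d=optics.get_image(n);cv2.imwrite(f"pics/{n}0.png",d["img"])
    print(n,{k:d[k] for k in d if k!="img"})
E
```

```text
{'t': 0.0, 'joint_pos': array([ 6.38520319e+01,  2.81658136e+01,  8.93519107e+01, -4.07155759e-05,
        6.25500770e+01, -6.05150930e+00]), 'qvel': array([ 0.01110541, -0.03927648,  0.10132503, -0.04009576,  0.08755759,
        0.0287252 ]), 'tau': array([-2.56420710e-03, -6.18440008e+01, -2.61595488e+01, -2.18352902e-04,
        3.92387883e-03,  3.91100059e-05]), 'tool_pos': array([0.21463318, 0.58673157, 0.23069895]), 'orientation': array([-1.79932573e+02, -7.11187485e-03,  1.59903556e+02]), 'ft_force': array([-0.34810188, -0.07807136,  0.77818343]), 'ft_torque': array([ 0.03136862, -0.02796765,  0.02930866]), 'finger_gap': 0.0855565267393894}
top {'fx': 543.7824050191804, 'fy': 543.7824050191804, 'cx': 320.65160910963425, 'cy': 242.1663241635666, 'k1': -0.16858486258751423, 'view': array([[-0.02856015, -0.99948246, -0.0148028 ,  0.14681549],
       [ 0.98386793, -0.03072414,  0.17623826, -0.47477109],
       [-0.17660185, -0.00953061,  0.98423623, -1.41767754],
       [ 0.        ,  0.        ,  0.        ,  1.        ]])}
side {'fx': 587.2861826981954, 'fy': 587.2861826981954, 'cx': 318.5685093770306, 'cy': 247.65236743510437, 'k1': -0.10213159590374675, 'view': array([[ 0.94419057, -0.32896081,  0.01699854, -0.4526099 ],
       [ 0.23773125,  0.71624481,  0.65610764, -0.24285079],
       [-0.22800882, -0.61544956,  0.75447586, -1.1467208 ],
       [ 0.        ,  0.        ,  0.        ,  1.        ]])}
```

View pics/top0.png

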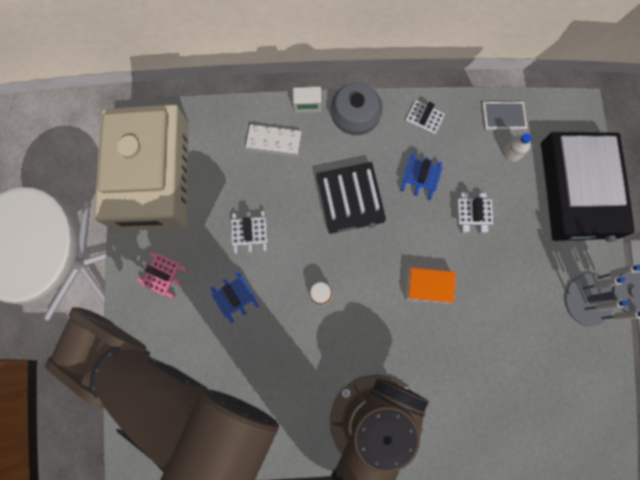

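View pics/side0.png

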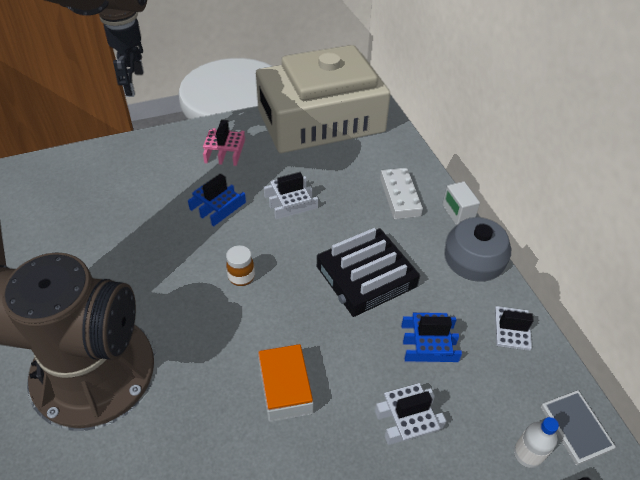

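Top view: the cooler is at (351,197). There are silver blocks at (248,230) and (476,212), and a finless plate at (426,115). I'll enlarge both silver blocks to count their fins.

```bash
cat > h.py <<'E'
import numpy as np,cv2
from workcell import robot, optics
def K(d): return np.array([[d["fx"],0,d["cx"]],[0,d["fy"],d["cy"]],[0,0,1]]),np.array([d["k1"],0,0,0.])
def RT(d):
    F=np.diag([1,-1,-1.]);V=d["view"];return F@V[:3,:3],F@V[:3,3]
def unproj(d,uv,z):
    k,c=K(d);R,t=RT(d);
    # invert forward model x_d=x(1+k1 r^2)
    p=cv2.undistortPointsIter(np.array(uv,float).reshape(-1,1,2),k,c,None,None,(3,100,1e-12)).reshape(-1,2)
    o=-R.T@t;v=np.c_[p,np.ones(len(p))]@R
    return o+v*((np.reshape(z,(-1,1))-o[2])/v[:,2:])
def proj(d,P):
    k,c=K(d);R,t=RT(d);return cv2.projectPoints(np.array(P,float).reshape(-1,3),cv2.Rodrigues(R)[0],t,k,c)[0].reshape(-1,2)
E
python3 - <<'E'
import cv2,numpy as np
t=cv2.imread("pics/top0.png");s=cv2.imread("pics/side0.png")
r=lambda i,x,y,w,h,k:cv2.resize(i[y:y+h,x:x+w],None,fx=k,fy=k,interpolation=cv2.INTER_CUBIC)
a=r(t,215,195,66,66,6)[:300];a=r(t,215,200,66,50,6);b=r(t,310,150,66,50,6) if 0 else r(t,306,155,88,82,300/82)
c=r(s,255,160,73,55,300/55);e=r(s,305,222,125,100,3)
def fit(i): return cv2.copyMakeBorder(i[:300,:400],0,300-min(300,i.shape[0]),0,400-min(400,i.shape[1]),cv2.BORDER_CONSTANT)
cv2.imwrite("pics/c1.png",np.vstack([np.hstack([fit(a),fit(b)]),np.hstack([fit(c),fit(e)])]))
E
```

```text
(no output)
```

View pics/c1.png

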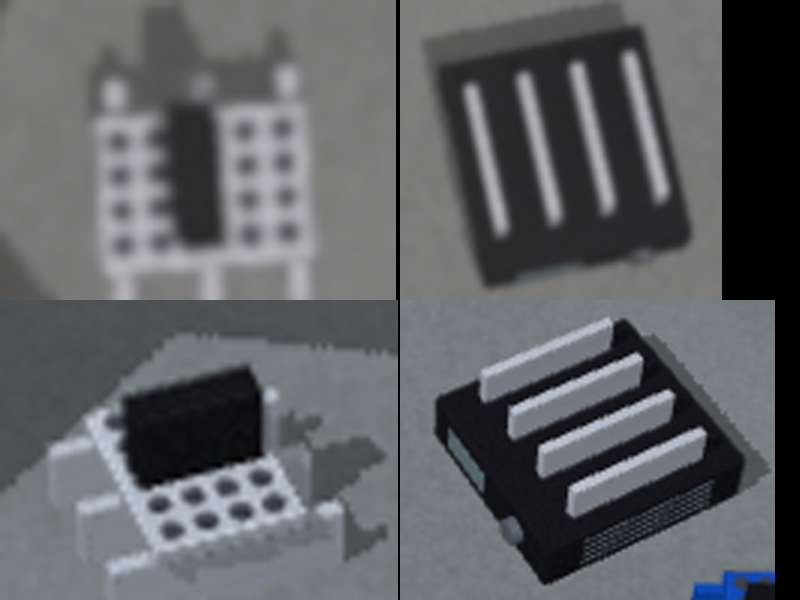

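Silver block (248,230) has three thin fins, so it is the target; the one at (476,212) has two thick ones. Now I'll fit both poses.

```bash
cat > fit.py <<'E'
from h import *
from scipy.optimize import least_squares
T=optics.get_image("top");S=optics.get_image("side")
for d in(T,S): print("cam",(-RT(d)[0].T@RT(d)[1]).round(3))
f=lambda p,k,o,c:(np.array(p,float)-c+.5)/k-.5+o
def pose(mod,z0,obs,x0):
    def W(x): 
        c,s=np.cos(x[2]),np.sin(x[2]);m=np.array(mod)
        return np.c_[x[0]+c*m[:,0]-s*m[:,1],x[1]+s*m[:,0]+c*m[:,1],m[:,2]+z0]
    g=lambda x:np.concatenate([(proj(d,W(x)[i])-uv).ravel() for d,i,uv in obs])
    r=least_squares(g,x0,x_scale=[.01,.01,.1],loss="soft_l1");return r.x,g(r.x).reshape(-1,2).round(1).tolist()
sh=lambda x:(x[0].round(4),x[1].round(4),np.degrees(x[2]).round(2))
# cooler: x axis along fins, away from base; y to left
tops=f([(471,88),(523,76),(577,66),(629,53),(501,235),(554,222),(606,210),(660,198)],300/82,(306,155),(400,0))
sid=f([(482,372),(510,408),(538,446),(568,487),(612,320),(642,356),(674,392),(705,430)],3,(305,222),(400,300))
ys=[.06,.02,-.02,-.06]
mod=[(.055,y,.073) for y in ys]+[(-.055,y,.073) for y in ys]
ms=[(-.055,y+.004,.073) for y in ys]+[(.055,y+.004,.073) for y in ys]
M=mod+ms;a=range(8);b=range(8,16);x0=[.67,.08,.2]
for o in([(T,list(a),tops)],[(S,list(b),sid)],[(T,list(a),tops),(S,list(b),sid)]):
    x,r=pose(M,0,o,x0);print("cooler",sh(x),np.abs(r).max())
print(r)
# block: plate top corners z .042, bar top corners z .084
tp=f([(97,115),(300,105),(312,262),(105,270)],6,(215,200),0)
tb=f([(167,105),(215,102),(224,243),(177,246)],6,(215,200),0)
sp=f([(303,513),(155,550),(88,420)],300/55,(255,160),(0,300))
sb=f([(122,400),(250,368),(265,395)],300/55,(255,160),(0,300))
P=[(.036,.048,.042),(.036,-.048,.042),(-.036,-.048,.042),(-.036,.048,.042),
(.03,.01,.084),(.03,-.01,.084),(-.03,-.01,.084),(-.03,.01,.084)]
x0=[.6,.28,0]
for n,o in(("top",[(T,[0,1,2,3,4,5,6,7],np.r_[tp,tb])]),("side",[(S,[1,2,3,7,4,5],np.r_[sp,sb])]),("both",[(T,[0,1,2,3,4,5,6,7],np.r_[tp,tb]),(S,[1,2,3,7,4,5],np.r_[sp,sb])])):
    x,r=pose(P,0,o,x0);print("block",n,sh(x),r)
E
python3 fit.py
```

```text
cam [0.221 0.119 1.481]
cam [ 0.224 -0.681  1.032]
cooler (np.float64(0.6029), np.float64(0.0479), np.float64(9.85)) 1.1
cooler (np.float64(0.609), np.float64(0.0441), np.float64(8.94)) 1.0
cooler (np.float64(0.6071), np.float64(0.0458), np.float64(9.21)) 2.9
[[0.6, -1.8], [0.9, -1.2], [0.7, -1.2], [0.9, -0.3], [0.3, -2.9], [0.5, -2.2], [1.1, -1.7], [1.0, -1.2], [-0.6, -0.7], [-0.8, -0.2], [-0.6, 0.1], [-0.8, -0.2], [-1.0, -0.4], [-1.4, -0.6], [-2.1, -0.4], [-2.1, -0.3]]
block top (np.float64(0.5154), np.float64(0.326), np.float64(1.92)) [[0.3, 0.7], [1.4, 0.0], [0.6, -0.1], [-0.1, 0.8], [0.2, 0.2], [-0.4, 0.2], [-1.0, -1.1], [-0.7, -1.1]]
block side (np.float64(0.5189), np.float64(0.3251), np.float64(2.1)) [[1.0, 0.6], [-0.2, 1.2], [-0.5, -0.6], [-0.1, -0.4], [-0.0, -0.4], [0.1, -0.1]]
block both (np.float64(0.5171), np.float64(0.3256), np.float64(2.18)) [[0.4, 0.2], [1.5, -0.6], [0.8, -0.8], [0.1, 0.2], [0.3, -0.4], [-0.3, -0.5], [-0.8, -1.7], [-0.5, -1.7], [0.2, 0.7], [-0.9, 1.3], [-1.3, -0.6], [-0.9, -0.4], [-0.8, -0.4], [-0.7, -0.1]]
```

Request:
{"method": "play_rows", "body": {"increments": [{"gripper":85,"delta_pos":[-30,-11,0],"roll":-2},{"gripper":85,"delta_pos":[-65,-25,0],"roll":-5},{"gripper":85,"delta_pos":[-100,-38,0],"roll":-8},{"gripper":85,"delta_pos":[-135,-51,0],"roll":-10},{"gripper":85,"delta_pos":[-170,-65,0],"roll":-12},{"gripper":85,"delta_pos":[-205,-78,0],"roll":-14},{"gripper":85,"delta_pos":[-240,-91,0],"roll":-16},{"gripper":85,"delta_pos":[-270,-103,0],"roll":-18}]}}

```text
t: 0.87
tool_pos: [0.4344, 0.3956, 0.2309]
orientation: [-180.0, -0.0, 178.0]
ft_force: [0.3, 1.3, -0.2]
finger_gap: 0.0848
```

```bash
cat > go.py <<'E'
import sys
from h import *
s=robot.sense();x,y,z,yaw=map(float,sys.argv[1:5])
R=cv2.Rodrigues(np.array([0,0,0.]))[0]
from scipy.spatial.transform import Rotation as Q
R=Q.from_euler("xyz",s["orientation"],degrees=True).as_matrix()
print("t",round(s["t"],2),s["tool_pos"].round(4),s["orientation"].round(2),"F",s["ft_force"].round(1),"gap",round(s["finger_gap"],4),"j6",s["joint_pos"][5].round(1))
print("delta mm",(1000*R.T@(np.array([x,y,z])-s["tool_pos"])).round(1),"roll",round(-((yaw-s["orientation"][2]+180)%360-180),2))
E
python3 go.py .516 .3256 .15 182.1
```

```text
t 0.87 [0.4344 0.3956 0.2309] [-1.7996e+02 -1.0000e-02  1.7797e+02] F [ 0.3  1.3 -0.2] gap 0.0848 j6 -52.1
delta mm [-84. -67.  81.] roll -4.13
```

Request:
{"method": "play_rows", "body": {"increments": [{"gripper":85,"delta_pos":[-28,-22,15],"roll":-2},{"gripper":85,"delta_pos":[-56,-44,35],"roll":-4},{"gripper":85,"delta_pos":[-75,-60,55],"roll":-4.1},{"gripper":85,"delta_pos":[-84,-67,70],"roll":-4.1},{"gripper":85,"delta_pos":[-84,-67,81],"roll":-4.1},{"gripper":85,"delta_pos":[-84,-67,81],"roll":-4.1}]}}

```text
t: 1.37
tool_pos: [0.5153, 0.3249, 0.1476]
orientation: [-179.9, -0.2, -178.0]
ft_force: [-0.4, -0.0, 0.6]
finger_gap: 0.0851
```

```bash
python3 go.py .516 .3256 .052 182.1
python3 - <<'E'
from h import *
d=optics.get_image("side");i=d["img"];cv2.imwrite("pics/s1.png",cv2.resize(i[90:240,210:410],None,fx=4,fy=4,interpolation=cv2.INTER_CUBIC))
E
```

```text
t 1.37 [0.5153 0.3249 0.1476] [-179.88   -0.22 -178.01] F [-0.4 -0.   0.6] gap 0.0851 j6 -65.9
delta mm [-1.1  0.9 95.6] roll -0.11
```

View pics/s1.png

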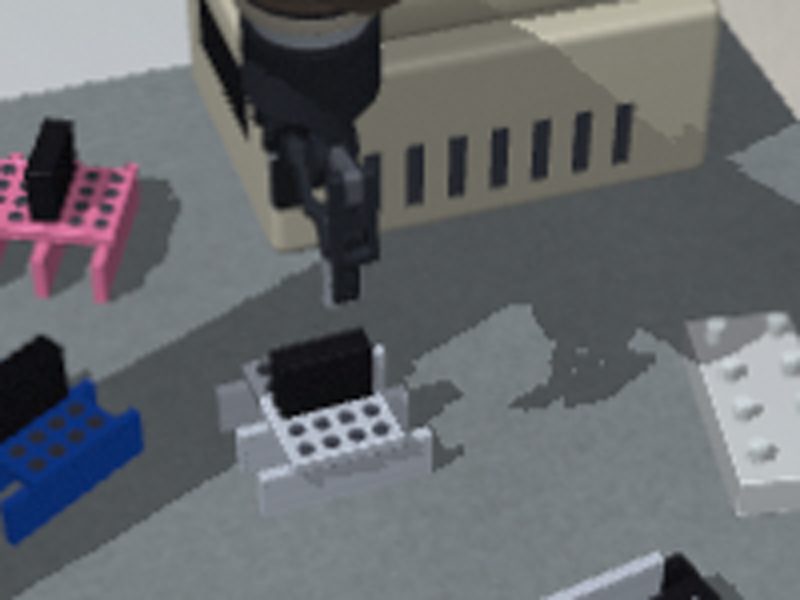

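The gripper is above the bar, with the near fingertip at crop (345,300) and the bar at (320,370). Lined up, so I'm descending.

Request:
{"method": "play_rows", "body": {"increments": [{"gripper":85,"delta_pos":[-1,1,12],"roll":0},{"gripper":85,"delta_pos":[-1,1,27],"roll":0},{"gripper":85,"delta_pos":[-1,1,42],"roll":0},{"gripper":85,"delta_pos":[-1,1,57],"roll":0},{"gripper":85,"delta_pos":[-1,1,72],"roll":0},{"gripper":85,"delta_pos":[-1,1,84],"roll":0},{"gripper":85,"delta_pos":[-1,1,92],"roll":0},{"gripper":85,"delta_pos":[-1,1,94],"roll":0}]}}

```text
t: 2.08
tool_pos: [0.5153, 0.327, 0.054]
orientation: [-179.9, -0.2, -177.9]
ft_force: [0.3, -0.4, -0.3]
finger_gap: 0.0851
```

Request:
{"method": "play_rows", "body": {"increments": [{"gripper":60,"delta_pos":[0,0,0],"roll":0},{"gripper":45,"delta_pos":[0,0,0],"roll":0},{"gripper":35,"delta_pos":[0,0,0],"roll":0},{"gripper":28,"delta_pos":[0,0,0],"roll":0},{"gripper":20,"delta_pos":[0,0,0],"roll":0},{"gripper":10,"delta_pos":[0,0,0],"roll":0},{"gripper":5,"delta_pos":[0,0,0],"roll":0},{"gripper":5,"delta_pos":[0,0,0],"roll":0}]}}

```text
t: 2.75
tool_pos: [0.5156, 0.3272, 0.0545]
orientation: [-179.9, -0.2, -177.9]
ft_force: [-0.8, 1.5, 5.0]
finger_gap: 0.0193
```

Request:
{"method": "play_rows", "body": {"increments": [{"gripper":5,"delta_pos":[0,0,0],"roll":0},{"gripper":5,"delta_pos":[0,0,-6],"roll":0},{"gripper":5,"delta_pos":[0,0,-20],"roll":0},{"gripper":5,"delta_pos":[0,0,-40],"roll":0},{"gripper":5,"delta_pos":[0,0,-65],"roll":0},{"gripper":5,"delta_pos":[0,0,-90],"roll":0},{"gripper":5,"delta_pos":[0,0,-105],"roll":0},{"gripper":5,"delta_pos":[0,0,-110],"roll":0}]}}

```text
t: 3.42
tool_pos: [0.5163, 0.3275, 0.1669]
orientation: [-180.0, -0.0, -177.9]
ft_force: [0.7, 0.9, -3.7]
finger_gap: 0.0189
```

```bash
python3 go.py .606 .046 .165 189.4
```

```text
t 3.42 [0.5163 0.3275 0.1669] [-1.7998e+02 -1.0000e-02 -1.7790e+02] F [ 0.7  0.9 -3.7] gap 0.0189 j6 -65.9
delta mm [ -79.3 -284.7    2. ] roll -7.3
```

Request:
{"method": "play_rows", "body": {"increments": [{"gripper":5,"delta_pos":[-4,-15,0],"roll":-0.5},{"gripper":5,"delta_pos":[-11,-40,0],"roll":-1},{"gripper":5,"delta_pos":[-19,-68,0],"roll":-2},{"gripper":5,"delta_pos":[-27,-96,0],"roll":-3},{"gripper":5,"delta_pos":[-35,-124,0],"roll":-4},{"gripper":5,"delta_pos":[-42,-152,0],"roll":-5},{"gripper":5,"delta_pos":[-50,-180,0],"roll":-6},{"gripper":5,"delta_pos":[-56,-200,0],"roll":-6.5}]}}

```text
t: 4.08
tool_pos: [0.5795, 0.1274, 0.1659]
orientation: [-180.0, -0.1, -171.4]
ft_force: [0.1, -0.6, -4.6]
finger_gap: 0.0191
```

```bash
python3 go.py .606 .046 .165 189.4
```

```text
t 4.08 [0.5795 0.1274 0.1659] [-1.7996e+02 -1.3000e-01 -1.7139e+02] F [ 0.1 -0.6 -4.6] gap 0.0191 j6 -92.5
delta mm [-14.  -84.4   0.9] roll -0.79
```

Request:
{"method": "play_rows", "body": {"increments": [{"gripper":5,"delta_pos":[-4,-25,0],"roll":-0.3},{"gripper":5,"delta_pos":[-9,-48,0],"roll":-0.6},{"gripper":5,"delta_pos":[-12,-66,0],"roll":-0.8},{"gripper":5,"delta_pos":[-14,-78,0],"roll":-0.8},{"gripper":5,"delta_pos":[-14,-84,0],"roll":-0.8},{"gripper":5,"delta_pos":[-14,-84,0],"roll":-0.8},{"gripper":5,"delta_pos":[-14,-84,0],"roll":-0.8},{"gripper":5,"delta_pos":[-14,-84,0],"roll":-0.8}]}}

```text
t: 4.75
tool_pos: [0.6055, 0.0474, 0.1657]
orientation: [-180.0, -0.2, -170.6]
ft_force: [-0.3, -0.8, -3.4]
finger_gap: 0.019
```

```bash
python3 go.py .606 .046 .12 189.4
python3 - <<'E'
from h import *
d=optics.get_image("side");i=d["img"];cv2.imwrite("pics/s2.png",cv2.resize(i[190:320,290:450],None,fx=4.5,fy=4.5,interpolation=cv2.INTER_CUBIC))
E
```

```text
t 4.75 [0.6055 0.0474 0.1657] [-1.7998e+02 -1.6000e-01 -1.7055e+02] F [-0.3 -0.8 -3.4] gap 0.019 j6 -101.1
delta mm [-0.4 -1.4 45.7] roll 0.05
```

View pics/s2.png

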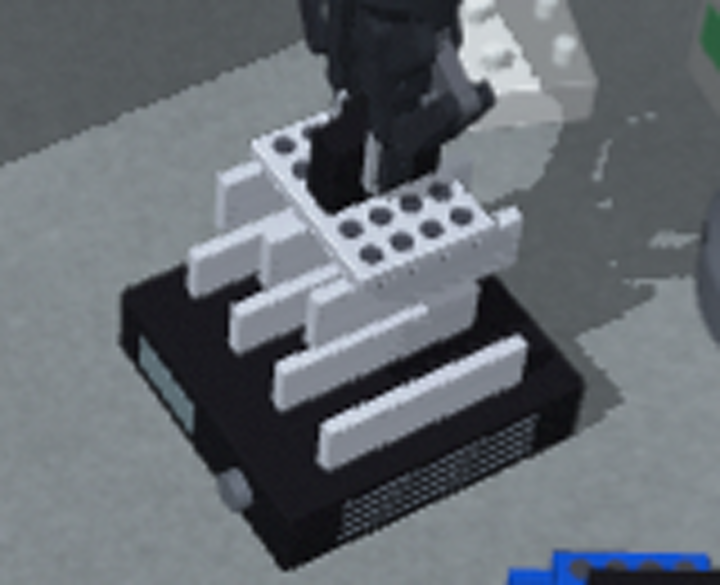

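Block hangs upright above the cooler, with its fin ends at crop (224,228), (268,285) and (313,345). I'll measure it relative to the cooler in this same image.

```bash
cat > rel.py <<'E'
exec(open("fit.py").read().split("# cooler")[0])
o=lambda p:f(p,4.5,(290,190),0)
C=[(-.055,y-.004,.045) for y in ys] if 0 else [(-.055,y-.004,.045) for y in(.06,.02,-.02,-.06)]+[(-.055,y+.004,.073) for y in(.06,.02,-.02,-.06)]+[(.055,-.064,.073)]
co=o([(196,297),(239,352),(282,410),(326,468),(188,252),(231,308),(275,367),(319,425),(527,345)])
x,r=pose(C,0,[(S,list(range(9)),co)],[.6,.05,.16]);print("cooler",sh(x),r)
B=[(-.055,y-.004,0) for y in(.04,0,-.04)]+[(-.036,.048,.042),(-.036,-.048,.042),(.036,-.048,.042)]
bo=o([(224,228),(268,287),(313,345),(252,143),(362,285),(495,220)])
z,r=pose(B,.1112,[(S,list(range(6)),bo)],[.6,.05,.16]);print("block",sh(z),r)
c,s=np.cos(x[2]),np.sin(x[2]);e=(x-z)[:2]
print("needed world mm",e*1e3,"in cooler axes",np.array([[c,s],[-s,c]])@e*1e3,"yaw",np.degrees(x[2]-z[2]))
E
python3 rel.py
```

```text
cam [0.221 0.119 1.481]
cam [ 0.224 -0.681  1.032]
cooler (np.float64(0.6082), np.float64(0.0464), np.float64(10.29)) [[-0.2, 0.3], [-0.4, 0.5], [-0.3, 0.4], [-0.0, 0.8], [0.2, -0.4], [0.1, -0.5], [0.1, -0.8], [0.5, -0.4], [0.1, 0.1]]
block (np.float64(0.61), np.float64(0.0483), np.float64(9.47)) [[0.0, 0.5], [-0.0, 0.2], [0.0, 0.6], [-0.3, -1.1], [-0.2, -1.5], [0.5, 0.3]]
needed world mm [-1.79715872 -1.83556533] in cooler axes [-2.09616873 -1.48497683] yaw 0.8199886595720579
```

Request:
{"method": "play_rows", "body": {"increments": [{"gripper":5,"delta_pos":[1,-1,0],"roll":-0.4},{"gripper":5,"delta_pos":[2,-1.5,8],"roll":-0.4},{"gripper":5,"delta_pos":[2,-1.5,17],"roll":-0.4},{"gripper":5,"delta_pos":[2,-1.5,26],"roll":-0.4},{"gripper":5,"delta_pos":[2,-1.5,34],"roll":-0.4},{"gripper":5,"delta_pos":[2,-1.5,42],"roll":-0.4},{"gripper":5,"delta_pos":[2,-1.5,48],"roll":-0.4},{"gripper":5,"delta_pos":[2,-1.5,50],"roll":-0.4}]}}

```text
t: 5.57
tool_pos: [0.6034, 0.0454, 0.1145]
orientation: [-180.0, -0.2, -170.1]
ft_force: [0.3, -0.2, -4.2]
finger_gap: 0.019
```

```bash
python3 go.py .604 .0445 .0995 189.8
python3 - <<'E'
from h import *
r=lambda i,x,y,w,h,k:cv2.resize(i[y:y+h,x:x+w],None,fx=k,fy=k,interpolation=cv2.INTER_CUBIC)
a=r(optics.get_image("side")["img"],290,190,160,130,2.5*1.8/1.8);b=r(optics.get_image("top")["img"],306,150,98,82,325/82)
b=cv2.resize(b,(390,325));cv2.imwrite("pics/s3.png",np.hstack([a,b]))
E
```

```text
t 5.57 [0.6034 0.0454 0.1145] [-179.99   -0.24 -170.14] F [ 0.3 -0.2 -4.2] gap 0.019 j6 -101.7
delta mm [-0.5 -1.  15. ] roll 0.06
```

View pics/s3.png

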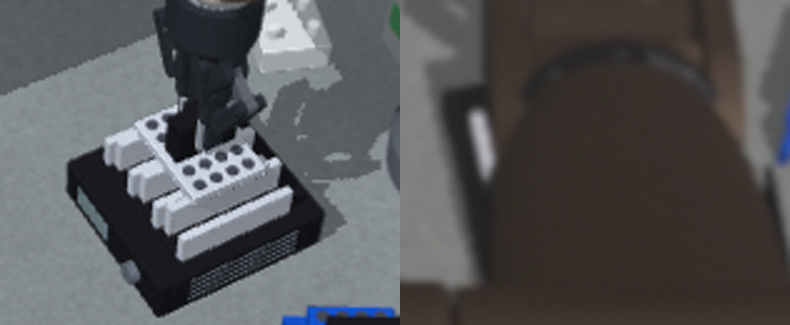

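The three block fins are entering the three gaps (side view). I'm lowering gently.

Request:
{"method": "play_rows", "body": {"increments": [{"gripper":5,"delta_pos":[0,0,3],"roll":0},{"gripper":5,"delta_pos":[0,0,6],"roll":0},{"gripper":5,"delta_pos":[0,0,9],"roll":0},{"gripper":5,"delta_pos":[0,0,11.5],"roll":0},{"gripper":5,"delta_pos":[0,0,13],"roll":0},{"gripper":5,"delta_pos":[0,0,13.5],"roll":0},{"gripper":5,"delta_pos":[0,0,13.5],"roll":0}]}}

```text
t: 6.25
tool_pos: [0.6037, 0.0454, 0.1018]
orientation: [-180.0, -0.2, -170.1]
ft_force: [-0.4, -0.5, -4.1]
finger_gap: 0.019
```

Run:
```python
from h import *
d=optics.get_image("side");i=d["img"];cv2.imwrite("pics/s4.png",cv2.resize(i[190:320,290:450],None,fx=4.5,fy=4.5,interpolation=cv2.INTER_CUBIC))
```

```text
(no output)
```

View pics/s4.png

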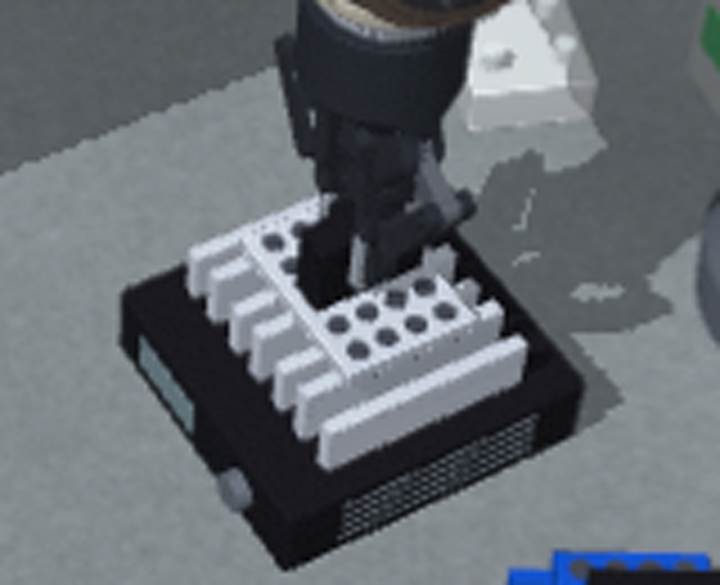

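The block fin ends at (217,320), (260,378) and (304,438) lie midway between the cooler fin ends and in line with them, so it is centred. About 2 mm remains.

Request:
{"method": "play_rows", "body": {"increments": [{"gripper":5,"delta_pos":[0,0,0.7],"roll":0},{"gripper":5,"delta_pos":[0,0,1.4],"roll":0},{"gripper":5,"delta_pos":[0,0,2],"roll":0},{"gripper":5,"delta_pos":[0,0,2.3],"roll":0},{"gripper":5,"delta_pos":[0,0,2.3],"roll":0}]}}

```text
t: 6.72
tool_pos: [0.6037, 0.0454, 0.0997]
orientation: [-180.0, -0.2, -170.1]
ft_force: [-0.7, 0.6, -2.7]
finger_gap: 0.0192
```

Request:
{"method": "play_rows", "body": {"increments": [{"gripper":5,"delta_pos":[0,0,0.5],"roll":0},{"gripper":5,"delta_pos":[0,0,0.9],"roll":0},{"gripper":5,"delta_pos":[0,0,0.9],"roll":0},{"gripper":5,"delta_pos":[0,0,0.9],"roll":0}]}}

```text
t: 7.05
tool_pos: [0.6037, 0.0456, 0.0995]
orientation: [-180.0, -0.2, -170.1]
ft_force: [-3.4, -0.1, 5.5]
finger_gap: 0.0193
```

Contact at the expected height (0.0995 m). Releasing and retreating.

Request:
{"method": "play_rows", "body": {"increments": [{"gripper":25,"delta_pos":[0,0,0],"roll":0},{"gripper":40,"delta_pos":[0,0,0],"roll":0},{"gripper":55,"delta_pos":[0,0,0],"roll":0},{"gripper":60,"delta_pos":[0,0,0],"roll":0},{"gripper":60,"delta_pos":[0,0,0],"roll":0},{"gripper":60,"delta_pos":[0,0,0],"roll":0}]}}

```text
t: 7.55
tool_pos: [0.6037, 0.0455, 0.0995]
orientation: [-180.0, -0.2, -170.1]
ft_force: [0.8, -0.0, 0.4]
finger_gap: 0.06
```

Request:
{"method": "play_rows", "body": {"increments": [{"gripper":60,"delta_pos":[0,0,-5],"roll":0},{"gripper":60,"delta_pos":[0,0,-15],"roll":0},{"gripper":60,"delta_pos":[0,0,-35],"roll":0},{"gripper":60,"delta_pos":[0,0,-60],"roll":0},{"gripper":60,"delta_pos":[0,0,-85],"roll":0},{"gripper":60,"delta_pos":[0,0,-110],"roll":0},{"gripper":60,"delta_pos":[0,0,-130],"roll":0},{"gripper":60,"delta_pos":[0,0,-140],"roll":0}]}}

```text
t: 8.22
tool_pos: [0.6047, 0.0457, 0.2432]
orientation: [-179.9, 0.1, -170.1]
ft_force: [-1.3, 0.7, -0.4]
finger_gap: 0.0603
```

Request:
{"method": "play_rows", "body": {"increments": [{"gripper":60,"delta_pos":[5,20,0],"roll":0},{"gripper":60,"delta_pos":[15,50,0],"roll":0},{"gripper":60,"delta_pos":[25,80,0],"roll":0},{"gripper":60,"delta_pos":[35,110,0],"roll":0},{"gripper":60,"delta_pos":[45,140,0],"roll":0},{"gripper":60,"delta_pos":[50,170,0],"roll":0},{"gripper":60,"delta_pos":[50,190,0],"roll":0},{"gripper":60,"delta_pos":[50,195,0],"roll":0}]}}

```text
t: 8.88
tool_pos: [0.5209, 0.2317, 0.2431]
orientation: [-179.9, 0.1, -170.0]
ft_force: [0.2, 0.0, -0.2]
finger_gap: 0.06
```

Run:
```python
from h import *
r=lambda i,x,y,w,h:cv2.resize(i[y:y+h,x:x+w],(400,325),interpolation=cv2.INTER_CUBIC)
a=r(optics.get_image("side")["img"],290,190,160,130);b=r(optics.get_image("top")["img"],300,155,101,82)
cv2.imwrite("pics/s5.png",np.hstack([a,b]));print(robot.sense()["ft_force"])
```

```text
[0.2305286  0.01303778 0.0471344 ]
```

View pics/s5.png

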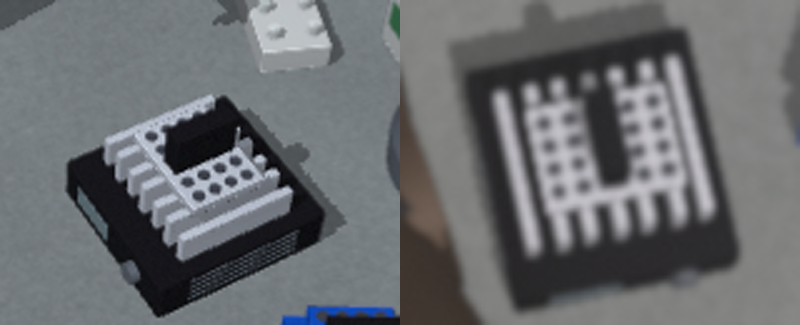

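The block is seated flat and alternates evenly with the cooler fins in both views. The far ends line up at rows 95, 90, 86, 78, 75, 67 and 60. Handing in.

```bash
python3 -c "
from workcell import workorder;print(workorder.finish_job())"
```

```text
the job is handed in; nothing more can be done
None
```

The silver three-fin block is seated on the black cooler, and the job was handed in at about 9 s of the 38 s allowed. I gripped it by its bar, corrected its position over the cooler by about 2 mm and 0.4° from a side image, and lowered it until it made light contact. I then released it and moved the arm clear. I never moved the arm near the two-fin block.

**Last checks:**
- **Fully home:** contact came at a tool height of 0.0995 m, which is what fully home should give, with an upward force of about 5 N.
- **Centred:** the final pictures from both cameras show the block upright and level. Its three fins sit evenly in the three gaps, with ends in line with the cooler's fins to within my pixel readings.
- **Robot clear:** after the retreat the measured force was about zero.

**Disagreement:** the two cameras differed by about 4–6 mm in absolute position, so the final alignment came from comparing block and cooler within one image. In the last overhead picture one near fin end read about 6 pixels of that enlarged crop off the line (roughly 3–4 mm). I took that as reading error, because the far ends and the side view agreed.

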